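# Release the cam lock and slide the relay into the test contacts

### The job

On the grey test jig, push the cam's red handle peg round with the fingertips until the handle points at the green mark, which puts the cam at its low point. Only then push the yellow plate to send the slide with its relay fully forward, up against the cam. Nothing is to be picked up: leave the relay sitting in its nest on the slide and everything else where it stands.

Things in the scene. Friction and masses are not known exactly. Their poses are not given: they have to be found in the camera images.
- fixture: Test jig: grey base plate 240 x 220 x 12 mm screwed to the bench; origin at the centre of its underside, z up. Its +x axis is 'forward' (the way the slide runs, away from the robot within about 0.3 rad), +y is its left. In its frame: cam axis at (31, 0); push plate's rear face at x = -100 when the slide is back; two black contact blocks 22 x 22 mm, tops at 55 mm, centred at (-32, +-55).
- cam (a joint): Cam angle, rad. 0 = low point: handle points to the jig's left (+y), at the green mark, and the slide can come forward. Positive = turned clockwise seen from above (1.57: handle points forward, 3.14: right, high point, slide blocked). Starts at 1.7 to 2.8; range -0.7 to 3.2, no stop at 0: turn it anticlockwise. Friction, 0.28 N m (4 N at the peg), keeps it where it is left.
- cam_axis (a point): Point on the cam's vertical axis, fixed in the jig, 67 mm above the bench; its axes are the jig's. The cam is a steel eccentric disc in front of the slide, 60 mm across, its centre 15 mm off this axis, with a radial handle on top.
- handle (a point): Red upright round peg on the end of the cam's handle: 16 mm across, standing from 48 to 85 mm above the bench, 70 mm from the cam's axis; the point is on the peg's centre line 67 mm above the bench. The handle is a dark steel bar 16 mm wide, from 38 to 48 mm above the bench.
- low_mark (a point): Centre of the green round mark on the base plate (12.6 mm above the bench), 70 mm to the jig's left of the cam's axis: the peg stands above it when the cam is at its low point. A green stripe runs outward from it.
- slide (a joint): Travel of the follower slide along the jig's +x, m: 0 = fully back (the start), about 0.031 = fully forward with its brass shoe against the cam at its low point. Friction about 3 N, no spring: it stays where it is left. A turned cam stops it earlier (at the high point after 1 mm).
- push_face (a point): Centre of the rear face of the slide's yellow push plate, 45 mm above the bench. The plate is 54 mm wide, 15 mm thick and stands from 14 to 66 mm above the bench, at the slide's rear end, facing the robot; push it towards the jig's +x. Moves with the slide.
- nest (a point): Where the relay's centre is when it sits properly in the shallow nest of the slide (37 mm in front of the push face, 47 mm above the bench; nest walls 10 mm high, 2 mm free all round). Moves with the slide.
- relay_center (a point): Centre (half-way up) of the black and white relay, 40 x 36 x 42 mm, 0.1 to 0.2 kg, standing loose in the nest; its top is 68 mm above the bench.
- spare_relay: Bystander: black and grey relay 40 x 36 x 42 mm standing on the bench left of the jig; origin at the centre of its underside.
- done_relay: Bystander: black and green relay 40 x 36 x 42 mm on the bench; origin at the centre of its underside.
- screwdriver: Bystander: blue-handled screwdriver lying on the bench to the right of the jig, about 200 mm long; origin near its middle.
- jar: Bystander: grey jar, 56 mm across, 70 mm high; origin at the centre of its underside.
- gauge: Bystander: steel gauge block 90 x 45 x 28 mm; origin at the centre of its underside.
Mind the look-alikes: they are no part of the job. Leave any purple or turquoise look-alike of the part that bears relay_center alone.

How it is judged:
By the outcome, as a careful person would: the job done as asked, in the order asked, and still so for the second after the job is handed in, with the robot touching nothing.
It also fails if it takes over 48 s, if anything falls off the work surface, if the arm or the gripper's body presses on something with over 40 N, if the wrist force passes 120 N, or if a joint passes its speed limit or range.

### The arm

A 7-joint arm with a two-finger parallel gripper is mounted at the origin on the work surface. World frame = base frame: x ahead of the robot, y to its left, z up, the work surface at z = 0. Lengths are in m, angles in rad, forces in N, time in s.
With the tool pointing down it reaches from about 0.4 to 0.9 m from the base axis. Payload 5.5 kg.
Tool frame: the origin (TCP) lies at the very end of the fingers, on their centre line; the grasp point (between the pads) lies 19 mm behind it; z points along the fingers, y is the line along which they close (so a half turn about z gives the same grasp; the last joint's range is limited). The gripper opens to 85 mm and grips with 20 to 120 N. Pads are 22 mm wide; open, the fingers measure 114 mm over their backs; the gripper's body (76 mm by 85 mm) begins 54 mm behind the grasp point. The pads swing forward as they close: fully open they stand 13 mm farther back than shut.
Start: joints at [1.445, 0.501, -0.427, 1.55, 0.221, 1.138, -0.21], TCP at [0.246, -0.601, 0.231] pointing down, gripper open.
Joint ranges: [-2.88, 2.88], [-0.31, 2.03], [-1.54, 1.56], [0.2, 2.42], [-1.41, 4.55], [0.19, 2.02], [-2.57, 2.57]. Speed limits (rad/s): [2.57, 2.57, 3.14, 3.14, 3.14, 3.14, 3.14].

### API

Orientations are given as [roll, pitch, yaw] about the fixed x, y, z axes, in that order (R = Rz(yaw) Ry(pitch) Rx(roll)).
In Python, from rig import * gives the robot as it stands.
- The arm moves only by the tool arm_command, never from a script. Its arguments are lists of equal length, an entry for each row: "linear": the shift along the tool's x, y, z in m, a list of three; "yaw": the turn about the tool's z in degrees. In form: {"linear": [[dx, dy, dz], ...], "yaw": [yaw, ...]}. A call has 1 to 20 rows; each row is the pose to reach, as a shift and turn from the pose commanded when the call began, along the tool's axes at that moment; what a row does not reach only later rows make up. A row lasts 1/10 s, in which the tool goes at most 50 mm and 8.59 degrees, less where a joint would pass 70% of its speed; a pose out of reach is approached as far as the arm can. A call with a gripper value outside its range is refused whole. "jaw" is the closure, from 0 (fully open) to 1 (shut), set as the call begins (left out, the last holds). The fingers move at their own pace and stop on an object; "grip_force" is the grip in N (left out, the last holds). Time passes only in rows, so rows that repeat a pose let the fingers close. It gives the time, the measured TCP pose, the force, the opening and the grip force at its end, in the units of the state.
- sense(): the state, without advancing time (a new reading comes with each control period).
- grab_frame(name): name is "scene" or "top"; returns (picture, depth): 420x560x3 uint8, blue, green, red; 420x560 float32, m along the optical axis (not along the pixel's ray), 0 where there is no reading.
- get_calibration(name): a dict with "fx", "fy", "cx", "cy" (pixels), "camera_from_world" (4x4, takes a point from world to camera coordinates). Camera axes: x right, y down, z forward; pixel columns grow to the right and rows downward; lengths in m; the calibration is good to about 2 mm. A picture is of the moment at which its call begins. get_calibration takes no time and is no camera call.
- finish_job(): hands the job in; it is judged then, once.
Trained networks look in the newest picture that a camera, given by its name, has taken for a name from the list of things; names that differ only in an ending like _2 or _b are one class to them, and where a whole thing is asked for, a point or a joint stands for the part that bears it (a point fixed in the world has none). Each returns a list of dicts, best first, with "p" (0 to 1); they miss things now and then, are a little off and sometimes report something else, mostly with a low value. They report only what shows in the picture. A call takes as long as a camera call. They do not tell look-alikes from the thing itself.
- regions_of(label, camera): "mask" (420x560 bool, what is visible of it) and "extent" ([left, top, right, bottom] in pixels, round what is visible of it).
- pinpoint(label, camera): "pixel" ([column, row] in pixels: a listed point, or the origin of a listed thing).
The state is a dict: "time_s": time; "joints": joint angles; "joint_vel": joint speeds; "joint_torque": joint torques, N m; "tcp_pos": TCP position; "orientation": TCP orientation; "force": force on the tool from outside, world axes, zero at the start; "moment": the same for the moment, N m; "grip_width": finger opening in m; "grasp_force": force on a finger pad.
Only numpy, scipy, OpenCV 4.12 (cv2) and the standard library are available. Lean on these libraries where they do the work, as an engineer would, in place of code of your own. Each camera call takes 0.05 s, during which the arm holds its last target. There are 200 camera calls.

## Working session

There is one attempt and no reset: what is moved stays moved. The work goes in short steps, Python scripts to look and compute and a tool call to move; the robot and the scene stay as the last step left them, time stands still between calls to the robot, and variables do not carry over. Pictures are saved under pics/ and viewed, at most 10 in all, crops included, and the job is handed in when it is done.

Besides the shell and the picture viewer there is one more tool, called by a JSON object that holds its "method" and its "body", one argument or row to a line. arm_command: Moves the arm, as the interface text tells. Its arguments: {"type":"object","properties":{"linear":{"type":"array","items":{"type":"array","items":{"type":"number"}}},"yaw":{"type":"array","items":{"type":"number"}},"jaw":{"type":"number"},"grip_force":{"type":"number"}},"required":["linear","yaw"]}

```bash
mkdir -p pics
cat > h.py <<'E'
from rig import *
import numpy as np, cv2
def world(cam,px,z=None,depth=None):
    K=get_calibration(cam);T=np.array(K["camera_from_world"]);W=np.linalg.inv(T)
    d=np.array([(px[0]-K["cx"])/K["fx"],(px[1]-K["cy"])/K["fy"],1.])
    if depth is not None: return (W@np.append(d*depth,1))[:3]
    r=W[:3,:3]@d;o=W[:3,3];return o+r*(z-o[2])/r[2]
def proj(cam,p):
    K=get_calibration(cam);q=np.array(K["camera_from_world"])@np.append(p,1)
    return np.array([K["fx"]*q[0]/q[2]+K["cx"],K["fy"]*q[1]/q[2]+K["cy"]])
E
python3 - <<'E'
from h import *
s=sense();print(s["time_s"],s["tcp_pos"],s["orientation"],s["force"])
for c in ["scene","top"]:
    p,d=grab_frame(c);cv2.imwrite(f"pics/{c}0.png",p)
Z=dict(cam_axis=.067,handle=.067,low_mark=.0126,push_face=.045,relay_center=.047,nest=.047,fixture=0)
for c in ["top","scene"]:
  for n,z in Z.items():
    for r in pinpoint(n,c)[:3]: print(c,n,round(r["p"],2),np.round(r["pixel"]),np.round(world(c,r["pixel"],z),4))
E
```

```text
0.0 [ 0.24605953 -0.60086122  0.23024301] [-3.13961958e+00 -4.18982350e-05  3.88817273e-01] [-0.43362709 -0.29256211  0.27711259]
top cam_axis 0.79 [233. 175.] [0.5951 0.1235 0.067 ]
top handle 0.75 [251. 159.] [0.6355 0.0738 0.067 ]
top low_mark 0.89 [206. 179.] [0.6033 0.2022 0.0126]
top low_mark 0.16 [236. 211.] [0.5086 0.123  0.0126]
top push_face 0.57 [232. 221.] [0.4761 0.1316 0.045 ]
top relay_center 0.82 [209. 258.] [0.3794 0.1936 0.047 ]
top relay_center 0.65 [174. 249.] [0.4078 0.2838 0.047 ]
top relay_center 0.59 [234. 211.] [0.5013 0.1263 0.047 ]
top nest 0.79 [236. 209.] [0.5073 0.1208 0.047 ]
top fixture 0.64 [235. 191.] [0.5696 0.1254 0.    ]
scene cam_axis 0.66 [285. 260.] [0.6064 0.1225 0.067 ]
scene handle 0.93 [259. 253.] [0.6389 0.0577 0.067 ]
scene low_mark 0.63 [307. 286.] [0.5976 0.1933 0.0126]
scene push_face 0.83 [322. 236.] [0.4675 0.1286 0.045 ]
scene relay_center 0.78 [308. 245.] [0.5177 0.1225 0.047 ]
scene relay_center 0.75 [360. 234.] [0.394  0.1996 0.047 ]
scene relay_center 0.57 [385. 266.] [0.4266 0.3097 0.047 ]
scene nest 0.91 [310. 240.] [0.502 0.116 0.047]
scene nest 0.44 [260. 256.] [0.6329 0.0564 0.047 ]
scene fixture 0.8 [294. 267.] [0.5735 0.1233 0.    ]
```

Run:
```python
import cv2
a=cv2.imread("pics/top0.png")[110:310,130:330];b=cv2.imread("pics/scene0.png")[150:350,180:440]
cv2.imwrite("pics/t1.png",cv2.resize(a,None,fx=3,fy=3,interpolation=cv2.INTER_CUBIC))
cv2.imwrite("pics/s1.png",cv2.resize(b,None,fx=3,fy=3,interpolation=cv2.INTER_CUBIC))
```

```text
(no output)
```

View pics/t1.png

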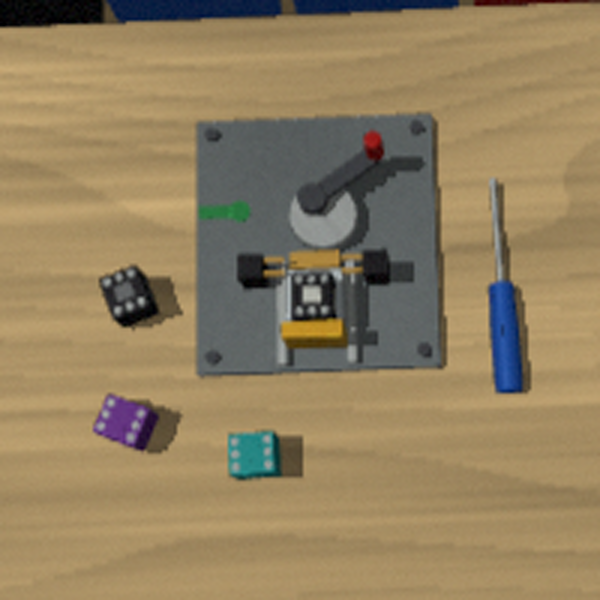

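View pics/s1.png

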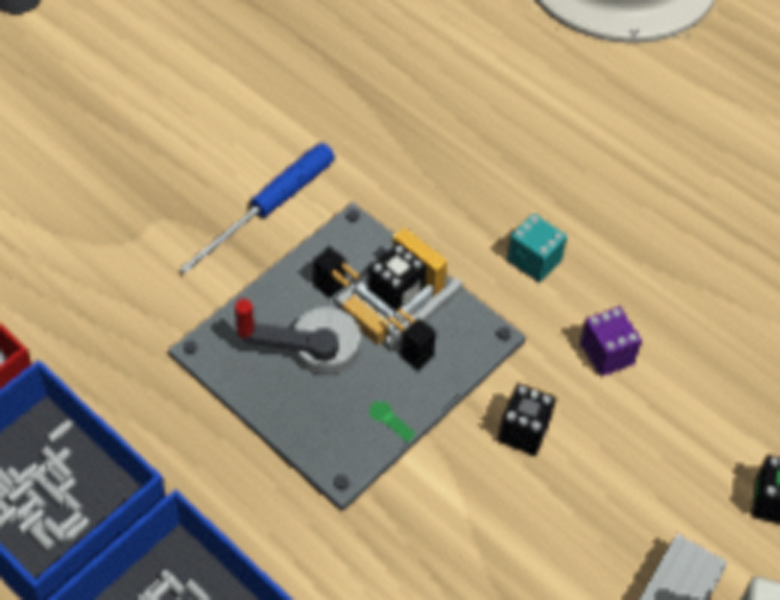

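The real relay sits in the nest at top pixel (234, 208). Look-alikes and bystanders are turquoise (214, 261), purple (171, 250) and the grey spare (172, 208). The red peg is at (254, 157), unique, and its clear forward-right direction and the green mark at (209, 180) confirm the choice. Next I fit the jig pose and the peg position.

```bash
cat > m.py <<'E'
from h import *
from scipy.optimize import least_squares
def col(p,c):
    b,g,r=[p[...,i].astype(int) for i in range(3)]
    m={"red":(r>100)&(g<60)&(b<60),"green":(g>90)&(r<70)&(b<100)}[c]
    return m
def blobs(m):
    n,l,s,c=cv2.connectedComponentsWithStats(m.astype(np.uint8))
    return [(s[i],c[i]) for i in range(1,n) if s[i][4]>8]
E
python3 - <<'E'
from m import *
C=np.array([[198,122],[433,115],[442,367],[198,375]])/3+[130,110]-1/3
W=np.array([world("top",c,.012) for c in C]);print(np.round(W,4))
J=np.array([[120,110],[120,-110],[-120,-110],[-120,110]])/1000
def f(v):
    c,s=np.cos(v[2]),np.sin(v[2]);return (J@np.array([[c,s],[-s,c]])+v[:2]-W[:,:2]).ravel()
r=least_squares(f,[.57,.12,0]);print(r.x,np.round(r.fun,4))
x,y,a=r.x;R=np.array([[np.cos(a),-np.sin(a)],[np.sin(a),np.cos(a)]])
ax=R@[.031,0]+[x,y];print("axis",ax,"mark",R@[.031,.07]+[x,y],"push",R@[-.1,0]+[x,y])
for c in ["top","scene"]:
  p=cv2.imread(f"pics/{c}0.png")
  for k,z in [("red",.067),("green",.0126)]:
    for s,q in blobs(col(p,k)):
      w=world(c,q,z);j=R.T@(w[:2]-[x,y]);print(c,k,s,np.round(w,4),np.round(j,4),np.hypot(*(w[:2]-ax)),np.arctan2(j[0]-.031,j[1]))
E
```

```text
[[0.6878 0.2309 0.012 ]
 [0.6845 0.0119 0.012 ]
 [0.446  0.0141 0.012 ]
 [0.449  0.2327 0.012 ]]
[ 0.56683633  0.122407   -0.01104238] [ 0.0002  0.0002  0.0011 -0.0008 -0.0004 -0.0003 -0.0009  0.001 ]
axis [0.59783444 0.12206469] mark [0.59860739 0.19206043] push [0.46684242 0.12351122]
top red [347  51  61  46 264] [ 0.8677 -0.2825  0.067 ] [ 0.3053 -0.4016] 0.4863624477290158 2.5422906354054207
top red [286  53  60  46 260] [ 0.8795 -0.1124  0.067 ] [ 0.3152 -0.2314] 0.3664712899811294 2.254108167012806
top red [308  96  23   3  36] [ 0.8072 -0.1208  0.067 ] [ 0.2431 -0.2406] 0.3206990750197852 2.419119344710353
top red [251 154   6   5  25] [0.6448 0.0671 0.067 ] [ 0.0786 -0.0544] 0.07226411397611217 2.423396829731802
top red [ 18 223  41  20 144] [0.4769 0.6092 0.067 ] [-0.0953  0.4857] 0.5018787200806246 -0.25432844125984844
top red [  8 244  48  38 332] [0.3627 0.6153 0.067 ] [-0.2096  0.4906] 0.5463837276650025 -0.4559242519401285
top red [ 17 246  28  11  94] [0.4153 0.6406 0.067 ] [-0.1572  0.5165] 0.5497386614192483 -0.34943461709448675
top red [ 11 257   2  10  10] [0.3922
[... 275 characters left out ...]
66 -0.4290320368412137
scene red [ 76 199 114 100 833] [ 0.868  -0.2013  0.067 ] [ 0.3048 -0.3204] 0.4214326270206864 2.434555340196668
scene red [259 250   5   5  21] [0.6321 0.0595 0.067 ] [ 0.066  -0.0622] 0.0713262879744656 2.628789083075042
scene red [470 319  71  68 476] [0.4143 0.6325 0.067 ] [-0.1581  0.5083] 0.5423768441718619 -0.35616324467023835
scene red [498 351  22  19  70] [0.4408 0.6715 0.067 ] [-0.1321  0.5477] 0.5714865134653829 -0.28944332445602855
scene green [303 284  15  13  69] [0.6    0.2057 0.0126] [0.0323 0.0837] 0.08370547994517089 0.015018846777819951
scene green [439 307   7   6  30] [0.4076 0.4819 0.0126] [-0.1632  0.3577] 0.4070411854688841 -0.49725972472462115
```

{"method": "arm_command", "body": {
  "linear": [
    [0.03,-0.023,0],
    [0.06,-0.046,0],
    [0.09,-0.069,0],
    [0.12,-0.091,0],
    [0.15,-0.114,0],
    [0.18,-0.137,0],
    [0.21,-0.16,0],
    [0.24,-0.183,0],
    [0.27,-0.206,0],
    [0.3,-0.228,0],
    [0.33,-0.251,0],
    [0.36,-0.274,0],
    [0.39,-0.297,0],
    [0.42,-0.32,0],
    [0.45,-0.342,0],
    [0.48,-0.365,0],
    [0.51,-0.388,0.02],
    [0.545,-0.415,0.04],
    [0.58,-0.441,0.06],
    [0.614,-0.467,0.07]
  ],
  "yaw": [3,6,9,12,15,18,21,24,27,30,34,38,42,46,50,53,56,59,62,62],
  "jaw": 0.45
}}

```text
time_s: 2.8
tcp_pos: [0.637, 0.0641, 0.1586]
orientation: [3.14, 0.003, -0.691]
force: [0.3, -1.0, -0.6]
grip_width: 0.0468
grasp_force: 0.0
```

Run:
```python
from m import *
s=sense();print(s["time_s"],s["tcp_pos"],np.degrees(s["orientation"]),s["joints"],s["grip_width"],s["force"])
p,d=grab_frame("scene");cv2.imwrite("pics/s2.png",cv2.resize(p[130:330,180:400],None,fx=3,fy=3,interpolation=cv2.INTER_CUBIC))
p2,d=grab_frame("top");cv2.imwrite("pics/top2.png",p2)
print([(b[0],b[1]) for b in blobs(col(p,"red")) if b[0][4]<60], proj("scene",s["tcp_pos"]),proj("scene",[.6375,.0645,.067]),proj("top",[.6375,.0645,.067]))
for n in ["handle"]:
  for c in ["scene","top"]:
    for r in pinpoint(n,c)[:2]: print(c,r["p"],r["pixel"],world(c,r["pixel"],.067))
```

```text
2.8 [0.63702975 0.06414319 0.15855401] [ 1.79886269e+02  1.79745766e-01 -3.95764030e+01] [ 0.10504967  0.54849377 -0.34023531  1.63920902  0.20780546  0.99336644
 -2.56505412] 0.046845943944616456 [ 0.28159147 -1.01532813 -0.60827388]
[(array([259, 250,   5,  11,  30], dtype=int32), array([261.4       , 253.73333333]))] [259.52561003 233.64886349] [260.88251167 254.52314404] [254.67900414 158.51789455]
scene 0.59 [260.0, 256.5] [0.64336707 0.0673082  0.067     ]
```

View pics/s2.png

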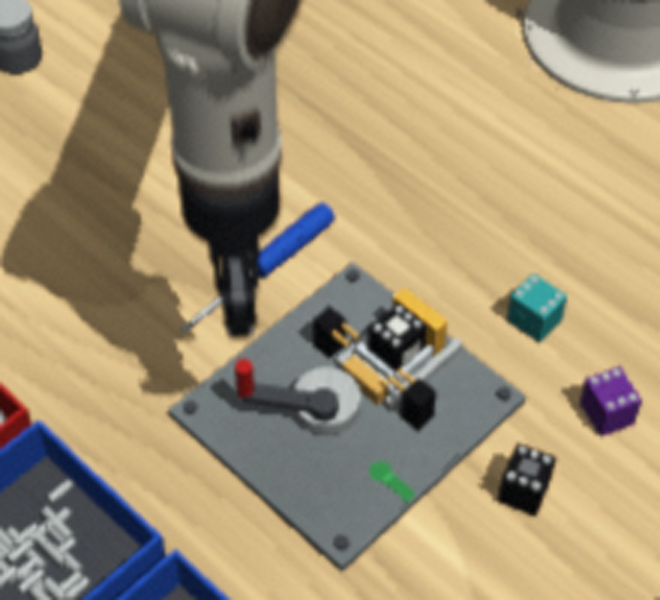

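The peg is at (261, 254) in the scene picture, within 1 px of the prediction, and the TCP is right above it. The spot is confirmed, so I descend with the fingers astride the peg.

{"method": "arm_command", "body": {
  "linear": [
    [0,0,0.01],
    [0,0,0.025],
    [0,0,0.04],
    [0,0,0.055],
    [0,0,0.07],
    [0,0,0.085],
    [0,0,0.095],
    [0,0,0.103],
    [0,0,0.103],
    [0,0,0.103]
  ],
  "yaw": [-2,-4,-6,-6,-6,-6,-6,-6,-6,-6]
}}

```text
time_s: 4.0
tcp_pos: [0.6378, 0.0637, 0.0585]
orientation: [-3.141, -0.0, -0.588]
force: [-0.3, 0.2, 0.3]
grip_width: 0.0471
grasp_force: 0.0
```

```bash
cat > arc.py <<'E'
from h import *
def rows(alphas,off=.0154,minpsi=-33,z=None):
    s=sense();p=np.array(s["tcp_pos"]);y0=s["orientation"][2]
    print(s["time_s"],np.round(p,4),np.degrees(y0),np.round(s["joints"],2),s["force"],s["grip_width"])
    L=[];Y=[]
    for a in alphas:
        psi=np.radians(max(a,minpsi));ar=np.radians(a)
        t=np.array([.5978,.1221])+.07*np.array([np.cos(ar),np.sin(ar)])-off*np.array([np.sin(psi),-np.cos(psi)])
        d=t-p[:2];L.append([round(float(d@[np.cos(y0),np.sin(y0)]),3),round(float(d@[np.sin(y0),-np.cos(y0)]),3),0]);Y.append(round(-float(np.degrees(psi-y0))))
    print(L);print(Y)
E
python3 -c "
from arc import *
rows(range(-53,27,4))"
```

```text
4.0 [0.6378 0.0637 0.0585] -33.70344914331214 [ 0.09  0.67 -0.31  1.69  0.27  0.82 -2.51] [-0.31883191  0.20574295  0.28303666] 0.04708712072969253
[[0.0, -0.019, 0], [0.002, -0.023, 0], [0.003, -0.028, 0], [0.004, -0.033, 0], [0.004, -0.038, 0], [0.004, -0.043, 0], [0.003, -0.047, 0], [0.001, -0.052, 0], [-0.001, -0.057, 0], [-0.003, -0.061, 0], [-0.006, -0.065, 0], [-0.009, -0.07, 0], [-0.012, -0.073, 0], [-0.015, -0.077, 0], [-0.019, -0.081, 0], [-0.023, -0.084, 0], [-0.027, -0.087, 0], [-0.031, -0.089, 0], [-0.036, -0.091, 0], [-0.04, -0.093, 0]]
[-1, -1, -1, -1, -1, -1, -5, -9, -13, -17, -21, -25, -29, -33, -37, -41, -45, -49, -53, -57]
```

{"method": "arm_command", "body": {
  "linear": [
    [0.0,-0.006,0],
    [0.0,-0.012,0],
    [0.001,-0.018,0],
    [0.002,-0.023,0],
    [0.003,-0.028,0],
    [0.004,-0.033,0],
    [0.004,-0.038,0],
    [0.004,-0.043,0],
    [0.003,-0.047,0],
    [0.001,-0.052,0],
    [-0.001,-0.057,0],
    [-0.003,-0.061,0],
    [-0.006,-0.065,0],
    [-0.009,-0.07,0],
    [-0.012,-0.073,0],
    [-0.015,-0.077,0],
    [-0.019,-0.081,0],
    [-0.023,-0.084,0],
    [-0.027,-0.087,0],
    [-0.031,-0.089,0]
  ],
  "yaw": [-1,-1,-1,-1,-1,-1,-1,-1,-5,-9,-13,-17,-21,-25,-29,-33,-37,-41,-45,-49]
}}

```text
time_s: 6.0
tcp_pos: [0.6639, 0.1528, 0.0587]
orientation: [3.139, -0.004, 0.268]
force: [5.5, -3.6, -0.5]
grip_width: 0.0469
grasp_force: 2.6
```

Run:
```python
from m import *
from arc import rows
rows(range(19,82,4))
s=sense();p,d=grab_frame("scene");cv2.imwrite("pics/s3.png",cv2.resize(p[130:330,180:400],None,fx=3,fy=3,interpolation=cv2.INTER_CUBIC))
```

```text
6.0 [0.6639 0.1528 0.0587] 15.339406165128475 [ 0.07  0.76 -0.49  1.58  0.43  0.9  -1.88] [ 5.4668527  -3.63535431 -0.53722276] 0.04692345735777485
[[-0.003, -0.008, 0], [-0.005, -0.012, 0], [-0.006, -0.017, 0], [-0.009, -0.022, 0], [-0.011, -0.026, 0], [-0.014, -0.03, 0], [-0.017, -0.034, 0], [-0.02, -0.038, 0], [-0.024, -0.041, 0], [-0.028, -0.044, 0], [-0.032, -0.047, 0], [-0.036, -0.05, 0], [-0.041, -0.052, 0], [-0.045, -0.054, 0], [-0.05, -0.056, 0], [-0.055, -0.057, 0]]
[-4, -8, -12, -16, -20, -24, -28, -32, -36, -40, -44, -48, -52, -56, -60, -64]
```

View pics/s3.png

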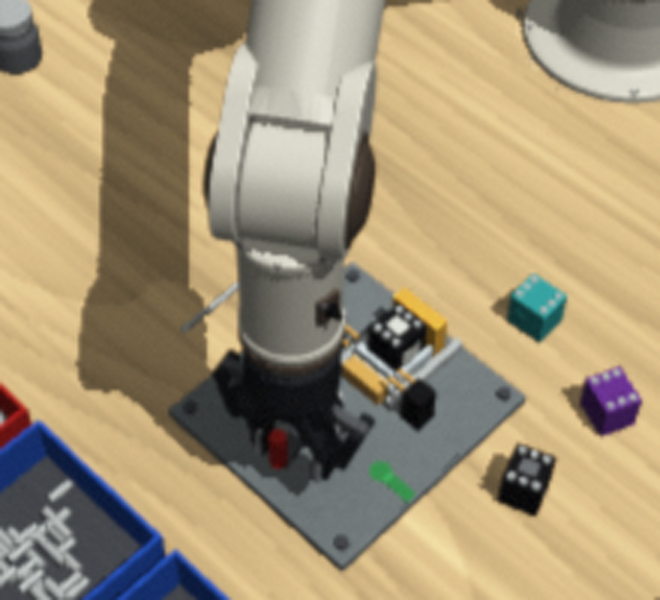

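The peg (crop 278, 450, i.e. pixel 273, 280) stands between the fingers and follows them. I continue the arc.

{"method": "arm_command", "body": {
  "linear": [
    [-0.003,-0.008,0],
    [-0.005,-0.012,0],
    [-0.006,-0.017,0],
    [-0.009,-0.022,0],
    [-0.011,-0.026,0],
    [-0.014,-0.03,0],
    [-0.017,-0.034,0],
    [-0.02,-0.038,0],
    [-0.024,-0.041,0],
    [-0.028,-0.044,0],
    [-0.032,-0.047,0],
    [-0.036,-0.05,0],
    [-0.041,-0.052,0],
    [-0.045,-0.054,0],
    [-0.05,-0.056,0],
    [-0.055,-0.057,0],
    [-0.055,-0.057,0]
  ],
  "yaw": [-4,-8,-12,-16,-20,-24,-28,-32,-36,-40,-44,-48,-52,-56,-60,-64,-64]
}}

```text
time_s: 7.75
tcp_pos: [0.5946, 0.1951, 0.059]
orientation: [3.139, -0.001, 1.383]
force: [3.4, -1.2, 1.0]
grip_width: 0.0469
grasp_force: 1.4
```

```bash
cat > peg.py <<'E'
from m import *
from arc import rows
# fit cam angle alpha: red-blob centroid vs projected peg in both cameras
for c in ["scene","top"]:
    p,d=grab_frame(c);cv2.imwrite(f"pics/peg_{c}.png",p)
    print(c,[(b[0][:5].tolist(),np.round(b[1],1).tolist()) for b in blobs(col(p,"red")) if b[0][4]<80])
    for a in [75,80,85,89.4,95]:
        q=[.5978+.07*np.cos(np.radians(a)),.1221+.07*np.sin(np.radians(a))]
        print(a,np.round(proj(c,q+[.0665]),1),np.round(proj(c,q+[.085]),1))
E
python3 - <<'E'
import peg
peg.rows([79,81,83,85,87,89])
E
```

```text
scene [([304, 273, 4, 10, 19], [305.6, 276.3])]
75 [301.5 278.7] [301.7 274.8]
80 [303.5 277.5] [303.7 273.7]
85 [305.4 276.2] [305.6 272.4]
89.4 [306.9 275. ] [307.2 271.1]
95 [308.7 273.3] [308.9 269.4]
top [([14, 240, 2, 11, 11], [14.5, 245.0]), ([11, 258, 2, 9, 9], [11.4, 262.0])]
75 [207.8 168.4] [206.7 166.3]
80 [207.3 170.6] [206.2 168.5]
85 [207.  172.8] [205.9 170.7]
89.4 [206.9 174.8] [205.8 172.7]
95 [207.1 177.2] [206.  175.2]
7.85 [0.5946 0.1952 0.059 ] 79.12663769570965 [ 0.17  0.77 -0.75  1.72  0.64  0.91 -1.04] [ 3.34775082 -1.9663874   1.14734747] 0.047181292342720726
[[-0.001, 0.002, 0], [-0.002, -0.001, 0], [-0.002, -0.003, 0], [-0.003, -0.006, 0], [-0.004, -0.008, 0], [-0.005, -0.01, 0]]
[0, -2, -4, -6, -8, -10]
```

{"method": "arm_command", "body": {
  "linear": [
    [-0.002,-0.002,0],
    [-0.002,-0.004,0],
    [-0.003,-0.006,0],
    [-0.003,-0.006,0],
    [-0.003,-0.004,0],
    [-0.003,-0.001,0],
    [-0.003,-0.001,0]
  ],
  "yaw": [-2,-4,-6,-6,-6,-6,-6]
}}

```text
time_s: 8.55
tcp_pos: [0.5907, 0.1919, 0.0575]
orientation: [-3.139, 0.001, 1.488]
force: [1.0, 0.5, -0.4]
grip_width: 0.047
grasp_force: 0.0
```

{"method": "arm_command", "body": {
  "linear": [
    [0,0,-0.02],
    [0,0,-0.05],
    [-0.02,0,-0.08],
    [-0.05,0,-0.11],
    [-0.09,0,-0.13],
    [-0.13,0,-0.14],
    [-0.17,0,-0.14],
    [-0.2,0,-0.14],
    [-0.22,0,-0.14],
    [-0.22,0,-0.14]
  ],
  "yaw": [0,0,0,0,0,0,0,0,0,0]
}}

```text
time_s: 9.55
tcp_pos: [0.5731, -0.0311, 0.199]
orientation: [-3.141, 0.002, 1.483]
force: [-0.4, 0.4, 0.1]
grip_width: 0.0472
grasp_force: 0.0
```

Run:
```python
import peg
s=peg.sense();print(s["time_s"],s["tcp_pos"],s["orientation"],s["joints"])
cv2=peg.cv2
a=cv2.imread("pics/peg_top.png")[140:240,180:290];b=cv2.imread("pics/peg_scene.png")[220:320,240:350]
import numpy as np
cv2.imwrite("pics/v4.png",cv2.resize(np.hstack([a,b]),None,fx=3.6,fy=3.6,interpolation=cv2.INTER_CUBIC))
```

```text
scene [([304, 272, 6, 11, 29], [306.8, 275.1])]
75 [301.5 278.7] [301.7 274.8]
80 [303.5 277.5] [303.7 273.7]
85 [305.4 276.2] [305.6 272.4]
89.4 [306.9 275. ] [307.2 271.1]
95 [308.7 273.3] [308.9 269.4]
top [([203, 169, 6, 6, 27], [205.1, 171.3]), ([10, 263, 2, 10, 10], [10.5, 267.5])]
75 [207.8 168.4] [206.7 166.3]
80 [207.3 170.6] [206.2 168.5]
85 [207.  172.8] [205.9 170.7]
89.4 [206.9 174.8] [205.8 172.7]
95 [207.1 177.2] [206.  175.2]
9.65 [ 0.57338613 -0.02634758  0.19925063] [ 3.14101496e+00 -4.13835661e-04  1.48790474e+00] [ 0.69188301  0.52782359 -0.92024449  1.76749202  0.47057785  1.08309301
 -0.47332056]
```

View pics/v4.png

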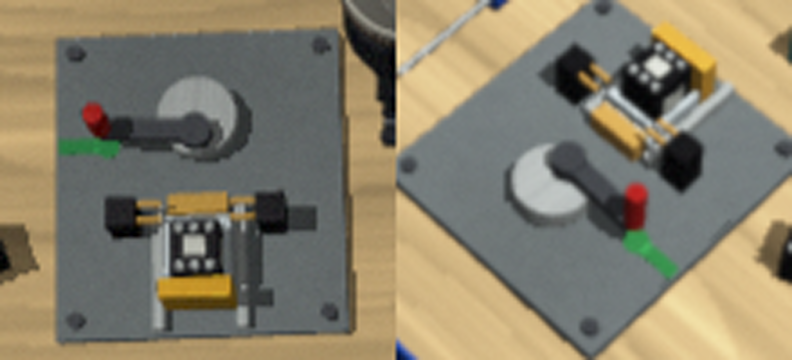

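The handle (left view: pivot 200, 132, peg 93, 118) points almost at the green mark, a few degrees short. I measure the dark bar's direction.

```bash
cat > bar.py <<'E'
from m import *
def bar(c,img):
    p=cv2.imread(img);g=p.max(2).astype(int);z=.048
    best=[]
    for a in np.arange(70,105,1.):
        u=np.array([np.cos(np.radians(a)),np.sin(np.radians(a))]);v=np.array([-u[1],u[0]])
        def m(ws):
            P=[proj(c,np.append(np.array([.5978,.1221])+r*u+w*v,z)) for r in np.linspace(.035,.058,12) for w in ws]
            P=np.array(P,np.float32);return cv2.remap(g.astype(np.float32),P[:,0],P[:,1],cv2.INTER_LINEAR).mean()
        best.append((m(np.linspace(-.007,.007,7)),a))
    best=np.array(best);i=best[:,0].argmin();print(c,"min",best[i]);print(np.round(best[max(0,i-8):i+9,0]))
    f=best[:,0];w=np.clip(np.percentile(f,40)-f,0,None);print("centroid",(w*best[:,1]).sum()/w.sum())
E
python3 - <<'E'
from bar import *
for c in ["top","scene"]: bar(c,f"pics/peg_{c}.png")
E
```

```text
top min [50.84841156 90.        ]
[61. 59. 56. 54. 53. 52. 51. 51. 51. 51. 52. 52. 53. 55. 56. 58. 60.]
centroid 89.92586844597828Traceback (most recent call last):
  File "<stdin>", line 2, in <module>
  File "bar.py", line 10, in bar
    best.append((m(np.linspace(-.007,.007,7)),a))
                 ~^^^^^^^^^^^^^^^^^^^^^^^^^^^
  File "bar.py", line 8, in m
    P=[proj(c,np.append(np.array([.5978,.1221])+r*u+w*v,z)) for r in np.linspace(.035,.058,12) for w in ws]
       ~~~~^^^^^^^^^^^^^^^^^^^^^^^^^^^^^^^^^^^^^^^^^^^^^^^^
  File "h.py", line 9, in proj
    K=get_calibration(cam);q=np.array(K["camera_from_world"])@np.append(p,1)
ValueError: time passes only in moves, steps and waits
```

Run:
```python
from m import *
K={c:get_calibration(c) for c in ["top","scene"]}
def pj(c,P):
    k=K[c];q=np.c_[P,np.ones(len(P))]@np.array(k["camera_from_world"]).T
    return np.c_[k["fx"]*q[:,0]/q[:,2]+k["cx"],k["fy"]*q[:,1]/q[:,2]+k["cy"]].astype(np.float32)
X=np.arange(-.03,.0301,.001)
for c in ["top","scene"]:
    p=cv2.imread(f"pics/peg_{c}.png").max(2).astype(np.float32)
    for r in [.03,.036,.042,.048,.054]:
        P=np.c_[.5978+X+.011*r,np.full(len(X),.1221+r),np.full(len(X),.048)]
        q=pj(c,P);v=cv2.remap(p,q[:,0].copy(),q[:,1].copy(),cv2.INTER_LINEAR).ravel()
        print(c,r,np.round(v[::2]).astype(int).tolist())
```

```text
top 0.03 [103, 104, 104, 104, 106, 104, 99, 89, 64, 53, 50, 45, 48, 54, 63, 67, 68, 68, 68, 75, 86, 99, 107, 108, 107, 104, 99, 96, 96, 96, 96]
top 0.036 [99, 102, 103, 103, 103, 102, 98, 91, 63, 51, 50, 46, 47, 54, 68, 68, 67, 66, 67, 71, 78, 90, 96, 98, 97, 98, 97, 96, 97, 99, 98]
top 0.042 [100, 101, 102, 101, 99, 99, 99, 96, 81, 66, 51, 47, 47, 52, 66, 68, 68, 68, 68, 70, 76, 86, 94, 98, 99, 99, 98, 97, 97, 96, 96]
top 0.048 [101, 102, 102, 102, 101, 100, 101, 102, 96, 80, 53, 44, 42, 46, 58, 50, 42, 42, 43, 49, 60, 78, 91, 99, 99, 98, 97, 96, 98, 96, 94]
top 0.054 [101, 103, 105, 103, 102, 102, 103, 103, 97, 84, 63, 54, 43, 29, 35, 36, 35, 37, 38, 39, 42, 64, 84, 99, 100, 98, 97, 98, 99, 99, 99]
scene 0.03 [84, 101, 116, 124, 127, 127, 127, 126, 127, 126, 125, 120, 108, 92, 81, 79, 78, 78, 79, 76, 66, 53, 68, 113, 159, 186, 191, 192, 192, 192, 190]
scene 0.036 [97, 104, 116, 126, 128, 128, 128, 127, 127, 127, 126, 124, 112, 94, 83, 78, 78, 78, 78, 75, 63, 48, 50, 77, 122, 144, 158, 161, 164, 159, 150]
scene 0.042 [113, 123, 127, 128, 129, 128, 128, 128, 126, 126, 127, 124, 114, 98, 85, 79, 78, 78, 79, 77, 67, 50, 40, 46, 57, 68, 77, 92, 105, 108, 108]
scene 0.048 [112, 127, 127, 128, 128, 126, 126, 126, 128, 130, 124, 122, 116, 100, 82, 67, 54, 49, 46, 50, 48, 45, 39, 46, 55, 58, 60, 61, 70, 89, 112]
scene 0.054 [129, 129, 130, 128, 125, 137, 159, 172, 178, 182, 180, 172, 144, 100, 66, 42, 38, 38, 40, 41, 37, 33, 35, 41, 52, 58, 59, 60, 65, 83, 108]
```

Three of four measurements put the handle about 4° short. I go back astride the peg and push it about 4.5 mm further.

{"method": "arm_command", "body": {
  "linear": [
    [0.03,0,0],
    [0.07,0,0],
    [0.11,0,0],
    [0.15,0,0.02],
    [0.19,0,0.05],
    [0.22,0,0.08],
    [0.22,0,0.11],
    [0.22,0,0.14],
    [0.22,0,0.14],
    [0.22,-0.003,0.14],
    [0.219,-0.006,0.14],
    [0.218,-0.009,0.14],
    [0.218,-0.009,0.14],
    [0.218,-0.009,0.14]
  ],
  "yaw": [0,0,0,0,0,0,0,0,0,-1,-2,-3,-3,-3]
}}

```text
time_s: 11.05
tcp_pos: [0.5844, 0.1918, 0.0604]
orientation: [3.137, -0.002, 1.54]
force: [3.4, 1.9, 1.9]
grip_width: 0.0468
grasp_force: 2.0
```

{"method": "arm_command", "body": {
  "linear": [
    [0,0.003,0],
    [0,0.005,0],
    [0,0.005,-0.03],
    [0,0.005,-0.07],
    [-0.03,0.005,-0.1],
    [-0.07,0.005,-0.13],
    [-0.11,0.005,-0.14],
    [-0.15,0.005,-0.14],
    [-0.19,0.005,-0.14],
    [-0.22,0.005,-0.14],
    [-0.22,0.005,-0.14]
  ],
  "yaw": [0,0,0,0,0,0,0,0,0,0,0]
}}

```text
time_s: 12.15
tcp_pos: [0.5796, -0.0362, 0.1969]
orientation: [-3.138, 0.003, 1.532]
force: [0.7, 0.2, -0.1]
grip_width: 0.0472
grasp_force: 0.0
```

Run:
```python
import peg
s=peg.sense();print(s["time_s"],s["tcp_pos"],s["orientation"],s["joints"])
cv2=peg.cv2
a=cv2.imread("pics/peg_top.png")[140:240,180:290];b=cv2.imread("pics/peg_scene.png")[220:320,240:350]
import numpy as np
cv2.imwrite("pics/v5.png",cv2.resize(np.hstack([a,b]),None,fx=3.6,fy=3.6,interpolation=cv2.INTER_CUBIC))
```

```text
scene [([304, 271, 6, 11, 33], [307.5, 274.7]), ([512, 327, 10, 9, 10], [516.5, 331.0]), ([523, 336, 12, 10, 12], [528.5, 340.8]), ([508, 347, 33, 40, 76], [523.6, 368.2])]
75 [301.5 278.7] [301.7 274.8]
80 [303.5 277.5] [303.7 273.7]
85 [305.4 276.2] [305.6 272.4]
89.4 [306.9 275. ] [307.2 271.1]
95 [308.7 273.3] [308.9 269.4]
top [([286, 55, 24, 13, 60], [293.3, 57.7]), ([203, 170, 5, 6, 23], [205.1, 172.0])]
75 [207.8 168.4] [206.7 166.3]
80 [207.3 170.6] [206.2 168.5]
85 [207.  172.8] [205.9 170.7]
89.4 [206.9 174.8] [205.8 172.7]
95 [207.1 177.2] [206.  175.2]
12.25 [ 0.57992376 -0.02995192  0.1976808 ] [-3.13948402e+00 -1.77953738e-04  1.53825750e+00] [ 0.69609238  0.54934964 -0.92983386  1.74970892  0.48931845  1.09575976
 -0.42839841]
```

View pics/v5.png

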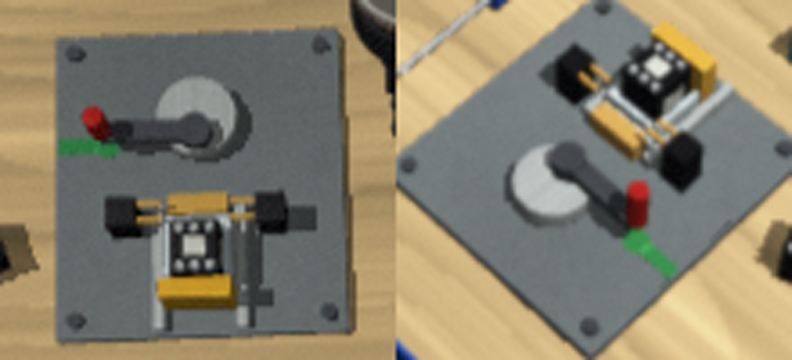

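The handle now points at the mark: the two cameras give 88.4° and 91° against a target of 89.4°. I go behind the yellow plate with the fingers shut.

{"method": "arm_command", "body": {
  "linear": [
    [0.01,-0.02,0],
    [0.025,-0.045,0],
    [0.045,-0.07,0],
    [0.065,-0.095,0],
    [0.085,-0.12,0],
    [0.105,-0.14,0],
    [0.125,-0.15,0],
    [0.14,-0.15,0],
    [0.149,-0.15,0],
    [0.149,-0.15,0.03],
    [0.149,-0.15,0.06],
    [0.149,-0.15,0.09],
    [0.149,-0.15,0.12],
    [0.149,-0.15,0.145],
    [0.149,-0.15,0.155],
    [0.149,-0.15,0.155]
  ],
  "yaw": [-1,-1,-1,-1,-1,-1,-1,-1,-1,-1,-1,-1,-1,-1,-1,-1],
  "jaw": 1
}}

```text
time_s: 13.85
tcp_pos: [0.4342, 0.1251, 0.0423]
orientation: [-3.139, 0.0, 1.56]
force: [-0.6, -0.0, 0.2]
grip_width: -0.0001
grasp_force: 0.0
```

{"method": "arm_command", "body": {
  "linear": [
    [0,0.004,0],
    [0,0.008,0],
    [0,0.012,0],
    [0,0.015,0],
    [0,0.018,0],
    [0,0.021,0],
    [0,0.024,0],
    [0,0.027,0],
    [0,0.03,0],
    [0,0.033,0],
    [0,0.036,0],
    [0,0.039,0],
    [0,0.042,0],
    [0,0.042,0]
  ],
  "yaw": [0,0,0,0,0,0,0,0,0,0,0,0,0,0]
}}

```text
time_s: 15.25
tcp_pos: [0.4781, 0.124, 0.0433]
orientation: [3.141, -0.0, 1.558]
force: [-0.8, 0.1, 0.1]
grip_width: 0.0003
grasp_force: 0.4
```

{"method": "arm_command", "body": {
  "linear": [
    [0,0.002,0],
    [0,0.004,0],
    [0,0.004,0]
  ],
  "yaw": [0,0,0]
}}

```text
time_s: 15.55
tcp_pos: [0.4816, 0.124, 0.0433]
orientation: [3.141, -0.0, 1.558]
force: [-2.3, -1.4, -0.7]
grip_width: -0.0001
grasp_force: 0.9
```

Run:
```python
from m import *
p,d=grab_frame("scene");q,d=grab_frame("top")
a=q[140:240,180:290];b=p[200:300,240:350]
cv2.imwrite("pics/v6.png",cv2.resize(np.hstack([a,b]),None,fx=3.6,fy=3.6,interpolation=cv2.INTER_CUBIC))
```

```text
(no output)
```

View pics/v6.png

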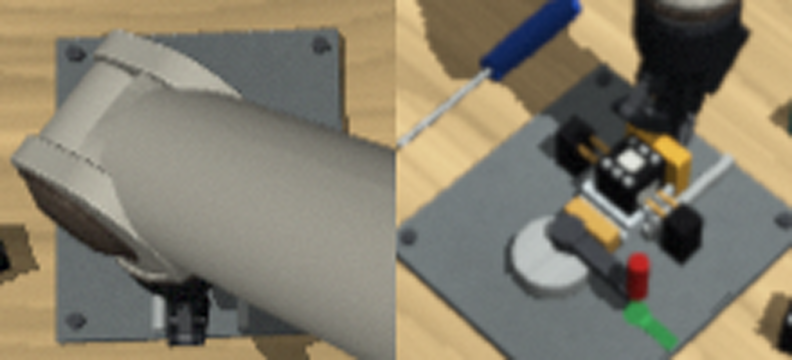

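The slide is moving forward with the relay in its nest, and the brass shoe (crop 593, 222) is near the cam. I push on until the force rises.

{"method": "arm_command", "body": {
  "linear": [
    [0,0.001,0],
    [0,0.002,0],
    [0,0.003,0],
    [0,0.003,0]
  ],
  "yaw": [0,0,0,0]
}}

```text
time_s: 16.05
tcp_pos: [0.4844, 0.1239, 0.0433]
orientation: [-3.141, 0.0, 1.558]
force: [-3.3, -0.2, -0.0]
grip_width: 0.0001
grasp_force: 1.5
```

{"method": "arm_command", "body": {
  "linear": [
    [0,0.001,0],
    [0,0.002,0],
    [0,0.003,0],
    [0,0.003,0]
  ],
  "yaw": [0,0,0,0]
}}

```text
time_s: 16.45
tcp_pos: [0.4846, 0.1239, 0.0431]
orientation: [-3.137, 0.002, 1.559]
force: [-10.9, -0.6, 9.1]
grip_width: -0.0003
grasp_force: 5.5
```

The slide stopped at TCP x 0.4846, where 0.483 was expected, and the force rose to 11 N. It is against the cam, so I retreat.

{"method": "arm_command", "body": {
  "linear": [
    [0,-0.003,0],
    [0,-0.01,0],
    [0,-0.02,0],
    [0,-0.03,0],
    [0,-0.03,-0.03],
    [0,-0.03,-0.07],
    [0,-0.03,-0.11],
    [0,-0.03,-0.15],
    [-0.04,-0.03,-0.16],
    [-0.08,-0.03,-0.16],
    [-0.12,-0.03,-0.16],
    [-0.16,-0.03,-0.16],
    [-0.2,-0.02,-0.16],
    [-0.24,0,-0.16],
    [-0.24,0,-0.16]
  ],
  "yaw": [0,0,0,0,0,0,0,0,0,0,0,0,0,0,0]
}}

```text
time_s: 17.95
tcp_pos: [0.4855, -0.1229, 0.203]
orientation: [3.14, 0.002, 1.549]
force: [-1.4, -0.1, -0.7]
grip_width: 0.0004
grasp_force: 0.0
```

Run:
```python
import peg
from m import *
s=sense();print(s["time_s"],s["tcp_pos"],s["force"])
a=cv2.imread("pics/peg_top.png")[140:240,180:290];b=cv2.imread("pics/peg_scene.png")[220:320,240:350]
cv2.imwrite("pics/v7.png",cv2.resize(np.hstack([a,b]),None,fx=3.6,fy=3.6,interpolation=cv2.INTER_CUBIC))
```

```text
scene [([304, 271, 6, 11, 30], [307.4, 274.3])]
75 [301.5 278.7] [301.7 274.8]
80 [303.5 277.5] [303.7 273.7]
85 [305.4 276.2] [305.6 272.4]
89.4 [306.9 275. ] [307.2 271.1]
95 [308.7 273.3] [308.9 269.4]
top [([203, 170, 6, 6, 26], [205.2, 172.2]), ([10, 262, 2, 11, 11], [10.5, 267.0])]
75 [207.8 168.4] [206.7 166.3]
80 [207.3 170.6] [206.2 168.5]
85 [207.  172.8] [205.9 170.7]
89.4 [206.9 174.8] [205.8 172.7]
95 [207.1 177.2] [206.  175.2]
18.05 [ 0.4839707  -0.11669624  0.20295455] [-0.42754169  1.22567759  0.14914731]
```

View pics/v7.png

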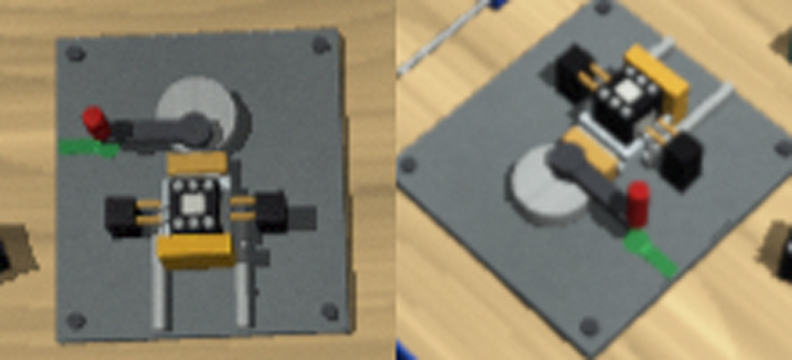

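The handle (left view 93, 122) is at the mark, the shoe (197, 163) rests against the cam and the relay (193, 204) sits in its nest. The arm is clear, so I hand the job in.

```bash
python3 -c "
from rig import *
print(finish_job())"
```

```text
the job is handed in; nothing more can be done
None
```

I turned the cam to its low point with the handle at the green mark, then pushed the slide forward until it stopped against the cam with the relay still in its nest; I handed the job in at about 18 s with the arm clear.

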